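# Lock the beam shutter shut

## Robot

A 6-joint arm with a two-finger parallel gripper is mounted at the origin on a cart in front of the work surface, level with it; the furniture and walls round the work are solid. World frame = base frame: x ahead of the robot, y to its left, z up, the work surface at z = 0. Lengths are in m, angles in rad, forces in N, time in s.
With the tool pointing down it reaches from about 0.325 to 0.775 m from the base axis. Payload 5.5 kg.
Tool frame: the origin (TCP) lies between the finger pads; the fingertips stand 17 mm ahead of it and the grasp point (between the pads) lies 2 mm behind it; z points along the fingers, y is the line along which they close (so a half turn about z gives the same grasp; the last joint's range is limited). The gripper opens to 88 mm and grips with 3 to 60 N. Pads are 20 mm wide; open, the fingers measure 115 mm over their backs; the gripper's body (75 mm by 178 mm) begins 61 mm behind the grasp point.
Start: joints at [-1.257, 0.091, 1.231, -0, 1.82, -0.057], TCP at [0.217, -0.559, 0.24] pointing down, gripper open.
Joint ranges: [-2.87, 2.87], [-0.86, 2.18], [0.17, 2.46], [-1.51, 4.65], [0.06, 2.69], [-2.65, 2.65]. Speed limits (rad/s): [2.57, 2.57, 3.01, 3.14, 3.14, 3.14].

## Interface

Orientations are given as a unit quaternion [x, y, z, w].
In Python, from cell import robot gives the robot as it stands.
- The arm moves only by the tool move_arm, never from a script. Its argument "targets" is a list of rows, each an object with "grip": the gripper command: -1 is shut, 1 is fully open, values between are in proportion; "linear": the shift along the tool's x, y, z in mm, a list of three; "delta_rot": the turn, a rotation vector about the tool's x, y, z in rad, a list of three. In form: [{"grip": grip, "linear": [dx, dy, dz], "delta_rot": [wx, wy, wz]}, ...]. A call has 1 to 10 rows; each row is the pose to reach, as a shift and turn from the pose commanded when the call began, along the tool's axes at that moment; what a row does not reach only later rows make up. A row lasts 1/12 s, in which the tool goes at most 41.7 mm and 7.16 degrees, less where a joint would pass 70% of its speed; a pose out of reach is approached as far as the arm can. A call with a gripper value outside its range is refused whole. The fingers move at their own pace and stop on an object; "newtons" is the grip in N (left out, the last holds). Time passes only in rows, so rows that repeat a pose let the fingers close. It gives the time, the measured TCP pose, the force, the opening and the grip force at its end, in the units of the state.
- robot.read_state(): the state, without advancing time (a new reading comes with each control period).
- robot.camera(name): name is "scene" or "top"; returns the picture (480x640x3 uint8, blue, green, red); there is no depth.
- robot.camera_model(name): a dict with "vfov" (degrees; the focal length in pixels is half the picture's height over the tangent of half this angle, whatever the lens; pixels are square), "cx", "cy" (the principal point, pixels), "R" (3x3) and "t" (3): a world point X has camera coordinates R X + t. Camera axes: x right, y down, z forward; pixel columns grow to the right and rows downward; lengths in m; the calibration is good to about 2 mm. A picture is of the moment at which its call begins. camera_model takes no time and is no camera call.
- robot.finish_job(): hands the job in; it is judged then, once.
The state is a dict: "time": time; "joint_positions": joint angles; "joint_vel": joint speeds; "joint_torque": joint torques, N m; "position": TCP position; "tcp_rot": TCP orientation; "contact_force": force on the tool from outside, world axes, zero at the start; "moment": the same for the moment, N m; "opening": opening from 0.0 (shut) to 1.0 (fully open); "finger_force": force on a finger pad.
Only numpy, scipy, OpenCV 4.12 (cv2) and the standard library are available. Lean on these libraries where they do the work, as an engineer would, in place of code of your own. Each camera call takes 0.05 s, during which the arm holds its last target. There are 200 camera calls.

## Task

Two hand-operated beam shutters are bolted to the optical table. On the one with the round beam tube on its near end, press the spring-loaded pad down and, while it is down, push the arched keeper along the pad to its far end, so that the keeper traps the plunger and it stays down after you let go. Leave the other shutter, the one with the flat end, alone.

Things in the scene. Friction and masses are not known exactly. Their poses are not given: they have to be found in the camera images.
- tube_shutter: Shutter to lock: dark steel housing 114x56x40 mm high, fixed, with a round aluminium tube (33 mm wide, 22 long) on its near end; the other shutter has a flat end. Origin on the table; housing x -52 to 62, y -28 to 28 mm. +x leads away from the tube and is the way the keeper is pushed; z up. A shut fingertip pressing the pad can slide along it in +x and push the arch's crossbar; no grasp needed.
- tube_plunger (a joint): Aluminium plunger; value = m pressed down, 0 up, 0.016 at the hard bottom; spring 4 N at top, 10.4 N at bottom. Flat pad at shutter x -14 to 56, y -13 to 13 mm, top z 66 mm when up; press it at x -5 to 15. Before it a lower step, x -32 to -14, top z 50. The keeper passes over the step only beyond 0.009: press to about 0.013 (pad top z 53). Let go when trapped, it rests near 0.009.
- tube_keeper (a joint): Flat steel frame round the plunger, sliding on the housing; value = m slid along +x, starts 0 to 0.005, end stop 0.022, friction 1.5 N. Its arch over the pad has a crossbar 50 mm wide, z 69 to 80 mm, near face at shutter x 29 mm + value, 8 mm thick. Its near bar (underside z 41) is stopped by the step at 0.006 while the plunger is up, and slides over the step when it is pressed.
- plain_plunger (a joint): The same plunger on the other shutter, which is alike but has a flat cover plate and no tube on its near end: m pressed down, 0 up. Leave it up.

How it is judged:
On the way:
1. the plunger of the shutter with the tube is pressed down while its keeper is still back (value of joint tube_plunger above 0.0085 m and value of joint tube_keeper below 0.009 m), for 0.05 s.
At the end, for the whole second after the job is handed in: The keeper of the shutter with the tube is slid at least 14 mm of its 22 mm, so that it covers the step; the plunger, let go, stays at least 6.5 mm down; the other shutter's plunger is up (within 3 mm) (value of joint tube_keeper above 0.014 m and value of joint tube_plunger above 0.0065 m and value of joint plain_plunger below 0.003 m); the robot touches nothing.
It fails at once if the plunger of the other shutter is pressed by more than 5 mm (value of joint plain_plunger above 0.005 m).
It also fails if it takes over 40 s, if anything falls off the work surface, if the arm or the gripper's body presses on something with over 40 N, if the wrist force passes 120 N, or if a joint passes its speed limit or range.

## Working session

There is one attempt and no reset: what is moved stays moved. The work goes in short steps, Python scripts to look and compute and a tool call to move; the robot and the scene stay as the last step left them, time stands still between calls to the robot, and variables do not carry over. Pictures are saved under pics/ and viewed, at most 10 in all, crops included, and the job is handed in when it is done.

Besides the shell and the picture viewer there is one more tool, called after "Call:" in YAML: its name, and indented under it one key for each argument. move_arm: Moves the arm, as the interface text tells. Its arguments: {"type":"object","properties":{"targets":{"type":"array","items":{"type":"object","properties":{"grip":{"type":"number"},"linear":{"type":"array","items":{"type":"number"}},"delta_rot":{"type":"array","items":{"type":"number"}}}}},"newtons":{"type":"number"}},"required":["targets"]}

```bash
mkdir -p pics; ls
python3 - <<'E'
from cell import robot
import cv2
for n in("scene","top"):
    cv2.imwrite(f"pics/{n}0.png",robot.camera(n)); m=robot.camera_model(n); print(n,m)
print(robot.read_state())
E
```

```text
pics
scene {'vfov': 50.51388279425099, 'cx': 319.9574913749697, 'cy': 244.51098983206992, 'R': array([[-0.79942476, -0.60076422,  0.00155013],
       [-0.25227252,  0.33334994, -0.90842523],
       [ 0.54523263, -0.72660868, -0.4180445 ]]), 't': array([0.6145127 , 0.03739019, 0.84799387])}
top {'vfov': 46.94534357041738, 'cx': 313.6501138819941, 'cy': 241.83178660494073, 'R': array([[ 0.01642306, -0.99985996, -0.00321753],
       [-0.98647986, -0.01567834, -0.16313087],
       [ 0.16305758,  0.00585313, -0.98659919]]), 't': array([0.33697386, 0.49270534, 0.80125792])}
{'time': 0.1, 'joint_positions': array([-1.25668531e+00,  9.17721465e-02,  1.23173977e+00,  4.86815063e-06,
        1.81976612e+00, -5.67008030e-02]), 'joint_vel': array([-0.00062535, -0.00200723, -0.00216045,  0.00032866, -0.00241193,
       -0.00128793]), 'joint_torque': array([ 3.52173716e-03, -4.47855699e+01, -4.07572031e+01,  7.01064407e-02,
        2.83875363e-02, -1.22345405e-04]), 'position': array([ 0.21735458, -0.55901073,  0.23864126]), 'tcp_rot': array([ 9.82861045e-01,  1.84346024e-01, -1.05819153e-04, -8.36021722e-04]), 'contact_force': array([-0.33977288,  0.31249058,  0.14593956]), 'moment': array([-0.02253393,  0.00549554,  0.0109601 ]), 'finger_force': 0.0, 'opening': 0.9983872530568163}
```

View pics/scene0.png

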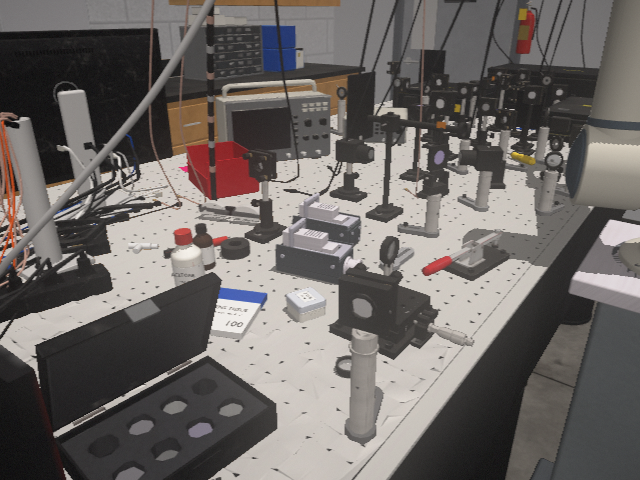

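View pics/top0.png

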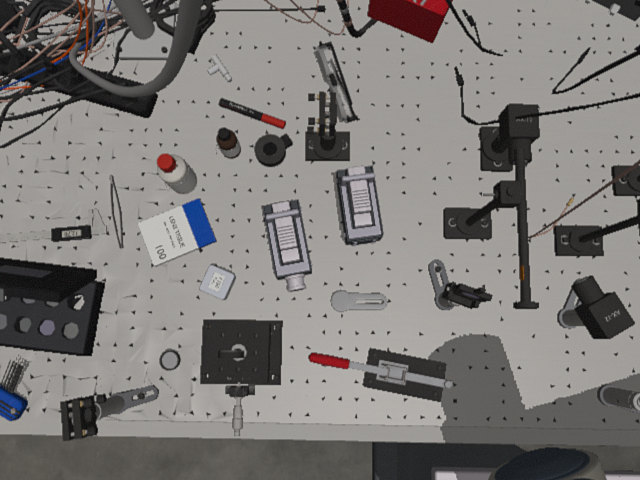

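The tube shutter is at about (287,243) in top, with its tube at (294,283); in scene it is at (315,250), with the tube at (352,265). The plain one is at top (358,205). I'll enlarge both views next.

Run:
```python
import cv2
a=cv2.imread("pics/top0.png")[185:305,240:400]; b=cv2.imread("pics/scene0.png")[185:295,265:375]
cv2.imwrite("pics/topc.png",cv2.resize(a,None,fx=5,fy=5,interpolation=2))
cv2.imwrite("pics/scc.png",cv2.resize(b,None,fx=5,fy=5,interpolation=2))
```

```text
(no output)
```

View pics/topc.png

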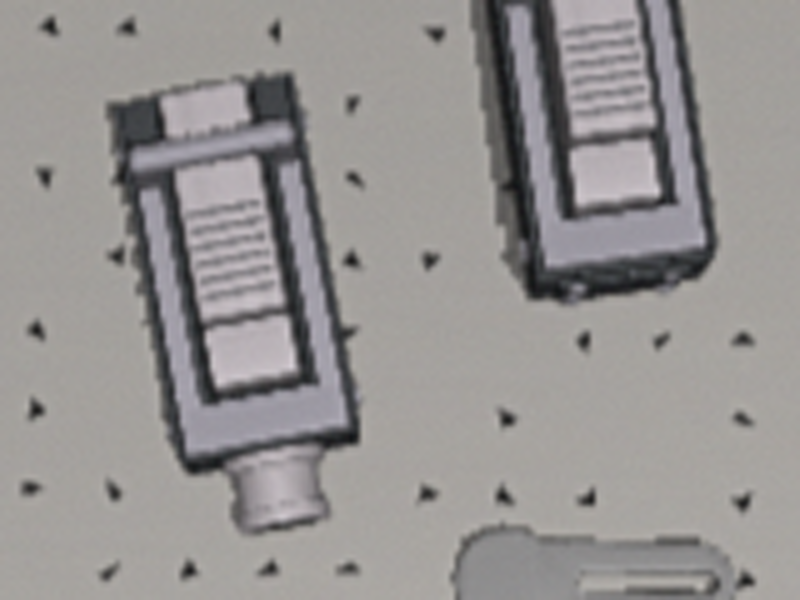

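View pics/scc.png

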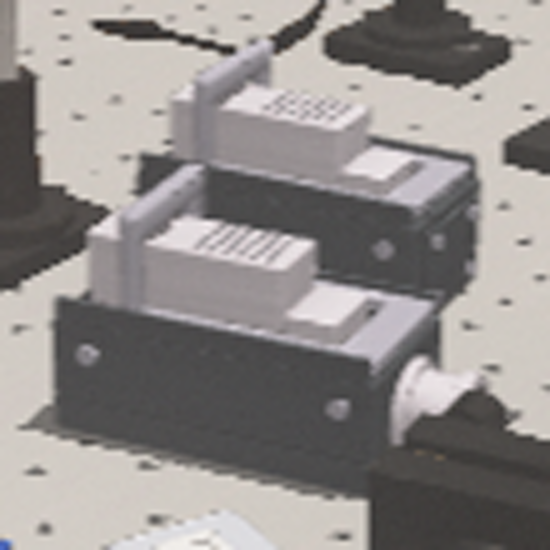

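In the crops, the pad's near edge is at top-crop (202,325)–(285,312), its far edge at (160,95)–(246,82), and the crossbar runs (130,160)–(295,130). In the scene crop the pad corners are (287,270), (318,243) and (88,236). I'll fit the pose from both views.

```bash
cat > h.py <<'E'
from cell import robot
import numpy as np
from scipy.optimize import least_squares
M={n:robot.camera_model(n) for n in("scene","top")}
def proj(n,X):
    m=M[n]; c=m["R"]@X+m["t"]; f=240/np.tan(np.radians(m["vfov"]/2))
    return np.array([m["cx"]+f*c[0]/c[2],m["cy"]+f*c[1]/c[2]])
def w(p,q): # p: x,y,yaw ; q local
    c,s=np.cos(p[2]),np.sin(p[2]); return np.array([p[0]+c*q[0]-s*q[1],p[1]+s*q[0]+c*q[1],q[2]])
E
python3 - <<'E'
from h import *
T=lambda u,v:np.array([240+u/5-.4,185+v/5-.4]); S=lambda u,v:np.array([265+u/5-.4,185+v/5-.4])
obs=[("top",(-14,13),T(202,325)),("top",(-14,-13),T(286,312)),("top",(56,13),T(160,95)),("top",(56,-13),T(246,82)),
("scene",(-14,13),S(287,270)),("scene",(-14,-13),S(318,243)),("scene",(56,13),S(88,236))]
def f(p): return np.concatenate([proj(n,w(p,np.array([a/1e3,b/1e3,p[3]])))-o for n,(a,b),o in obs])
r=least_squares(f,[.5,.05,0,.066]); print(r.x,r.fun.round(1)); p=r.x
# keeper: crossbar top ends
ob2=[("top",25,T(130,160)),("top",-25,T(294,131))]
g=lambda k:np.concatenate([proj(n,w(p,np.array([k[0],b/1e3,.080])))-o for n,b,o in ob2])
k=least_squares(g,[.033]);print("bar mid x",k.x,k.fun.round(1))
for q in ((-.005,0,.066),(.005,0,.066)): print(w(p,np.array(q)))
from scipy.spatial.transform import Rotation as R
s=robot.read_state();Rt=R.from_quat(s["tcp_rot"]).as_matrix();print(Rt.round(3))
print("shift tool mm",(Rt.T@(w(p,np.array([0,0,.15]))-s["position"])*1e3).round(1))
ty=np.arctan2(Rt[1,0],Rt[0,0]);print("tool x yaw",ty,"shutter yaw",p[2])
E
```

```text
[0.48667588 0.38434076 0.20236952 0.06472923] [-0.   0.3  0.5 -0.3  0.2  0.9  0.1  0.4 -0.9  0.4 -0.2 -0.2 -0.5 -0.5]
bar mid x [0.0358742] [-0.3  0.2  0.5 -0.2]
[0.48177791 0.3833358  0.066     ]
[0.49157384 0.38534571 0.066     ]
[[ 0.932  0.362 -0.001]
 [ 0.362 -0.932  0.002]
 [ 0.    -0.002 -1.   ]]
shift tool mm [ 592.9 -781.5   90. ]
tool x yaw 0.3708129305334627 shutter yaw 0.202369519950299
```

Fit residuals are under 1 px, the pad height of 65 mm agrees with the text's 66, and the keeper is at about 3 mm. Next I go up and across with the gripper shut.

Call:
move_arm:
  targets:
    - {"grip": -1, "linear": [0, 0, -40]}
    - {"grip": -1, "linear": [0, 0, -80]}
    - {"grip": -1, "linear": [320, -260, -110]}
    - {"grip": -1, "linear": [320, -260, -110]}
    - {"grip": -1, "linear": [320, -260, -110]}
    - {"grip": -1, "linear": [320, -260, -110]}
    - {"grip": -1, "linear": [320, -260, -110]}
    - {"grip": -1, "linear": [320, -260, -110]}
    - {"grip": -1, "linear": [320, -260, -110]}
    - {"grip": -1, "linear": [320, -260, -110]}

```text
$.targets[0]: bad value
```

Call:
move_arm:
  targets:
    - {"grip": -1, "linear": [0, 0, -40], "delta_rot": [0, 0, 0]}
    - {"grip": -1, "linear": [0, 0, -80], "delta_rot": [0, 0, 0]}
    - {"grip": -1, "linear": [320, -260, -110], "delta_rot": [0, 0, 0]}
    - {"grip": -1, "linear": [320, -260, -110], "delta_rot": [0, 0, 0]}
    - {"grip": -1, "linear": [320, -260, -110], "delta_rot": [0, 0, 0]}
    - {"grip": -1, "linear": [320, -260, -110], "delta_rot": [0, 0, 0]}
    - {"grip": -1, "linear": [320, -260, -110], "delta_rot": [0, 0, 0]}
    - {"grip": -1, "linear": [320, -260, -110], "delta_rot": [0, 0, 0]}
    - {"grip": -1, "linear": [320, -260, -110], "delta_rot": [0, 0, 0]}
    - {"grip": -1, "linear": [320, -260, -110], "delta_rot": [0, 0, 0]}

```text
time: 0.93
position: [0.3823, -0.2684, 0.3437]
tcp_rot: [0.983, 0.184, -0.0, -0.0]
contact_force: [1.1, -0.3, -0.1]
opening: 0.277
finger_force: 0.0
```

Call:
move_arm:
  targets:
    - {"grip": -1, "linear": [220, -330, 0], "delta_rot": [0, 0, 0.1]}
    - {"grip": -1, "linear": [220, -330, 0], "delta_rot": [0, 0, 0.168]}
    - {"grip": -1, "linear": [220, -330, 0], "delta_rot": [0, 0, 0.168]}
    - {"grip": -1, "linear": [220, -330, 0], "delta_rot": [0, 0, 0.168]}
    - {"grip": -1, "linear": [220, -330, 0], "delta_rot": [0, 0, 0.168]}
    - {"grip": -1, "linear": [220, -330, 0], "delta_rot": [0, 0, 0.168]}
    - {"grip": -1, "linear": [220, -330, 0], "delta_rot": [0, 0, 0.168]}
    - {"grip": -1, "linear": [220, -330, 0], "delta_rot": [0, 0, 0.168]}
    - {"grip": -1, "linear": [220, -330, 0], "delta_rot": [0, 0, 0.168]}
    - {"grip": -1, "linear": [220, -330, 0], "delta_rot": [0, 0, 0.168]}

```text
time: 1.77
position: [0.4673, 0.1209, 0.3429]
tcp_rot: [0.995, 0.103, -0.001, -0.001]
contact_force: [-0.0, -0.5, -0.1]
opening: 0.004
finger_force: 0.0
```

Call:
move_arm:
  targets:
    - {"grip": -1, "linear": [75, -254, 0], "delta_rot": [0, 0, 0]}
    - {"grip": -1, "linear": [75, -254, 0], "delta_rot": [0, 0, 0]}
    - {"grip": -1, "linear": [75, -254, 0], "delta_rot": [0, 0, 0]}
    - {"grip": -1, "linear": [75, -254, 0], "delta_rot": [0, 0, 0]}
    - {"grip": -1, "linear": [75, -254, 0], "delta_rot": [0, 0, 0]}
    - {"grip": -1, "linear": [75, -254, 0], "delta_rot": [0, 0, 0]}
    - {"grip": -1, "linear": [75, -254, 0], "delta_rot": [0, 0, 0]}
    - {"grip": -1, "linear": [75, -254, 200], "delta_rot": [0, 0, 0]}
    - {"grip": -1, "linear": [75, -254, 200], "delta_rot": [0, 0, 0]}
    - {"grip": -1, "linear": [75, -254, 200], "delta_rot": [0, 0, 0]}

```text
time: 2.6
position: [0.4896, 0.3816, 0.2172]
tcp_rot: [0.995, 0.102, 0.0, -0.0]
contact_force: [0.9, 0.3, -0.1]
opening: 0.002
finger_force: 0.0
```

Call:
move_arm:
  targets:
    - {"grip": -1, "linear": [0, 0, 40], "delta_rot": [0, 0, 0]}
    - {"grip": -1, "linear": [0, 0, 80], "delta_rot": [0, 0, 0]}
    - {"grip": -1, "linear": [0, 0, 95], "delta_rot": [0, 0, 0]}
    - {"grip": -1, "linear": [0, 0, 95], "delta_rot": [0, 0, 0]}
    - {"grip": -1, "linear": [0, 0, 95], "delta_rot": [0, 0, 0]}

```text
time: 3.02
position: [0.4892, 0.3805, 0.1228]
tcp_rot: [0.995, 0.101, -0.001, 0.001]
contact_force: [-0.1, 0.4, 0.4]
opening: 0.007
finger_force: 0.0
```

Run:
```python
from h import *
import cv2
a=robot.camera("top")[170:290,240:400]; b=robot.camera("scene")[165:285,265:385]
k=lambda i:cv2.resize(i,(int(i.shape[1]*2.8),336),interpolation=2)
cv2.imwrite("pics/c1.png",cv2.hconcat([k(a),k(b)]))
s=robot.read_state();p=[.48668,.38434,.2024];d=s["position"][:2]-p[:2];c,n=np.cos(p[2]),np.sin(p[2])
print(s["position"],"local mm",1e3*np.array([c*d[0]+n*d[1],-n*d[0]+c*d[1]]),s["tcp_rot"],s["contact_force"])
```

```text
[0.49060776 0.38143764 0.1264101 ] local mm [ 3.26415104 -3.63267346] [ 9.94863318e-01  1.01211345e-01  1.57177557e-03 -8.78377530e-04] [0.2956877  0.10394684 0.41167131]
```

View pics/c1.png

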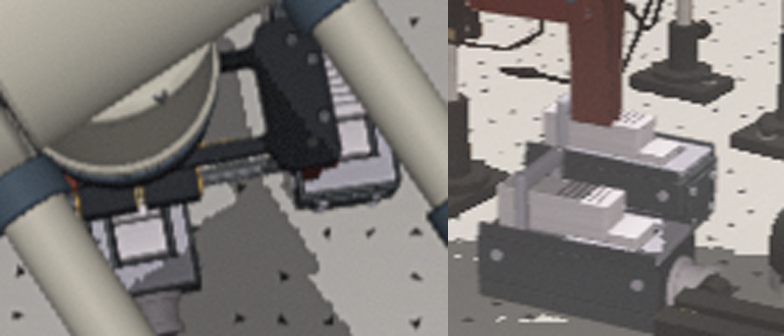

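The fingertip (red-brown) hangs above the pad in the scene view, with its lower end at full pixel (318,209). I'll check that against the projected tip, averaging out the state noise.

Run:
```python
from h import *
from scipy.spatial.transform import Rotation as R
P=[];Q=[]
for i in range(6):
    robot.camera("top"); s=robot.read_state(); P.append(s["position"]);Q.append(R.from_quat(s["tcp_rot"]).as_matrix())
P=np.array(P);print(P.std(0),P.mean(0)); m=P.mean(0); Rm=R.from_matrix(np.array(Q)).mean().as_matrix();print(Rm.round(4))
p=[.48668,.38434,.2024];c,n=np.cos(p[2]),np.sin(p[2]);d=m-[*p[:2],0]
print("local",c*d[0]+n*d[1],-n*d[0]+c*d[1])
for q in((10,13.5),(10,-13.5),(-10,-13.5),(-10,13.5)):
    print(q,(proj("scene",m+Rm@np.array([q[0]/1e3,q[1]/1e3,.017]))-[265,165])*2.8+[448,0])
```

```text
[0.00024791 0.00016798 0.0006651 ] [0.490546   0.38140002 0.12621609]
[[ 0.9795  0.2014  0.003 ]
 [ 0.2014 -0.9795  0.0021]
 [ 0.0034 -0.0014 -1.    ]]
local 0.003196086397002783 -0.0036571104850009607
(10, 13.5) [584.35792219 107.38617289]
(10, -13.5) [562.93208556 122.54097029]
(-10, -13.5) [595.65978555 128.25087635]
(-10, 13.5) [616.38439583 112.791243  ]
```

Call:
move_arm:
  targets:
    - {"grip": -1, "linear": [0, -4, 15], "delta_rot": [0, 0, 0]}
    - {"grip": -1, "linear": [0, -4, 35], "delta_rot": [0, 0, 0]}
    - {"grip": -1, "linear": [0, -4, 40], "delta_rot": [0, 0, 0]}
    - {"grip": -1, "linear": [0, -4, 44], "delta_rot": [0, 0, 0]}
    - {"grip": -1, "linear": [0, -4, 48], "delta_rot": [0, 0, 0]}
    - {"grip": -1, "linear": [0, -4, 52], "delta_rot": [0, 0, 0]}
    - {"grip": -1, "linear": [0, -4, 55], "delta_rot": [0, 0, 0]}
    - {"grip": -1, "linear": [0, -4, 55], "delta_rot": [0, 0, 0]}
    - {"grip": -1, "linear": [0, -4, 55], "delta_rot": [0, 0, 0]}

```text
time: 4.17
position: [0.4886, 0.3847, 0.0712]
tcp_rot: [0.995, 0.101, -0.0, -0.0]
contact_force: [-5.8, -3.3, 8.3]
opening: 0.005
finger_force: 4.1
```

Run:
```python
from h import *
import cv2
P=[];F=[]
for i in range(5):
    im=robot.camera("scene"); s=robot.read_state(); P.append(s["position"]);F.append(s["contact_force"])
m=np.mean(P,0);p=[.48668,.38434,.2024];c,n=np.cos(p[2]),np.sin(p[2]);d=m-[*p[:2],0]
print(m,"local",c*d[0]+n*d[1],-n*d[0]+c*d[1],np.round(F,1))
cv2.imwrite("pics/c2.png",cv2.resize(im[185:285,265:375],None,fx=5,fy=5,interpolation=2))
```

```text
[0.4886319  0.38470497 0.0714453 ] local 0.0019854246303610316 -3.485206863296372e-05 [[-4.2 -3.3  7.7]
 [-5.2 -3.1  8.4]
 [-4.9 -2.7  8.4]
 [-5.7 -3.   8.3]
 [-5.3 -3.6  7.6]]
```

View pics/c2.png

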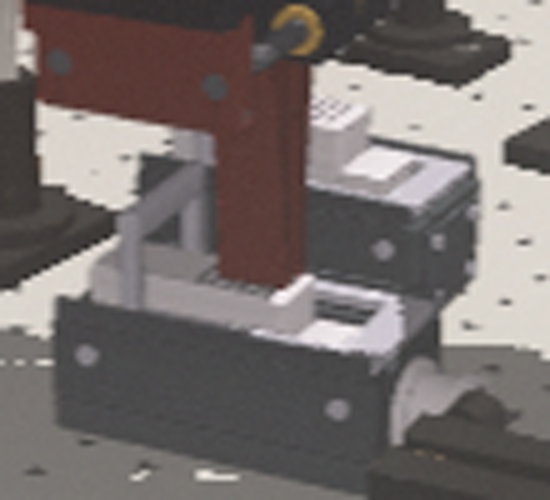

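The pad is down about 10–11 mm with the keeper's bar still back and the tip centred on the pad. Now 2 mm deeper, then slide along +x.

Call:
move_arm:
  targets:
    - {"grip": -1, "linear": [0, 0, 2], "delta_rot": [0, 0, 0]}
    - {"grip": -1, "linear": [5, 0, 2.5], "delta_rot": [0, 0, 0]}
    - {"grip": -1, "linear": [10, 0, 2.5], "delta_rot": [0, 0, 0]}
    - {"grip": -1, "linear": [15, 0, 2.5], "delta_rot": [0, 0, 0]}
    - {"grip": -1, "linear": [19, 0, 2.5], "delta_rot": [0, 0, 0]}
    - {"grip": -1, "linear": [22, 0, 2.5], "delta_rot": [0, 0, 0]}
    - {"grip": -1, "linear": [25, 0, 2.5], "delta_rot": [0, 0, 0]}
    - {"grip": -1, "linear": [25, 0, 2.5], "delta_rot": [0, 0, 0]}

```text
time: 5.08
position: [0.513, 0.3904, 0.0693]
tcp_rot: [0.995, 0.101, -0.0, -0.001]
contact_force: [-5.6, -2.2, 9.3]
opening: 0.003
finger_force: 4.6
```

Call:
move_arm:
  targets:
    - {"grip": -1, "linear": [4, 0, 0], "delta_rot": [0, 0, 0]}
    - {"grip": -1, "linear": [7, 0, 0], "delta_rot": [0, 0, 0]}
    - {"grip": -1, "linear": [10, 0, 0], "delta_rot": [0, 0, 0]}
    - {"grip": -1, "linear": [12, 0, 0], "delta_rot": [0, 0, 0]}
    - {"grip": -1, "linear": [13, 0, 0], "delta_rot": [0, 0, 0]}
    - {"grip": -1, "linear": [13, 0, 0], "delta_rot": [0, 0, 0]}

```text
time: 5.58
position: [0.5254, 0.393, 0.0693]
tcp_rot: [0.995, 0.102, -0.0, -0.001]
contact_force: [-6.1, -1.1, 8.7]
opening: 0.006
finger_force: 5.0
```

Run:
```python
from h import *
import cv2
P=[];F=[]
for i in range(4):
    im=robot.camera("scene"); s=robot.read_state(); P.append(s["position"]);F.append(s["contact_force"])
m=np.mean(P,0);p=[.48668,.38434,.2024];c,n=np.cos(p[2]),np.sin(p[2]);d=m-[*p[:2],0]
print(m,"local",c*d[0]+n*d[1],-n*d[0]+c*d[1],np.round(np.mean(F,0),1))
cv2.imwrite("pics/c3.png",cv2.resize(im[185:285,265:375],None,fx=5,fy=5,interpolation=2))
```

```text
[0.52543116 0.39300445 0.06928221] local 0.039701871372628206 0.0006977912426285697 [-6.6 -2.   8.8]
```

View pics/c3.png

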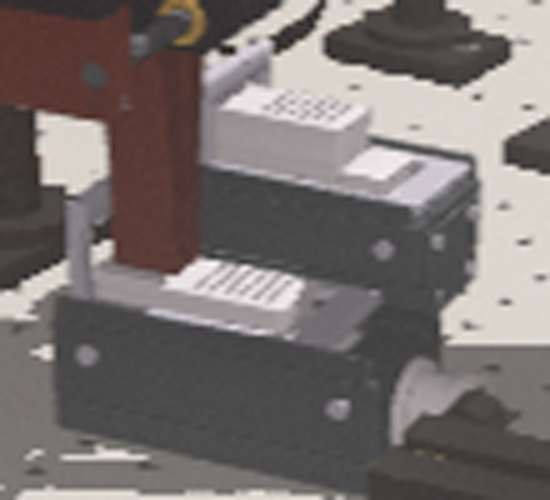

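The bar has moved about 18 mm (to ~21 mm) and the frame covers the step. Back off and lift.

Call:
move_arm:
  targets:
    - {"grip": -1, "linear": [-2, 0, 0], "delta_rot": [0, 0, 0]}
    - {"grip": -1, "linear": [-5, 0, -1], "delta_rot": [0, 0, 0]}
    - {"grip": -1, "linear": [-5, 0, -5], "delta_rot": [0, 0, 0]}
    - {"grip": -1, "linear": [-5, 0, -15], "delta_rot": [0, 0, 0]}
    - {"grip": -1, "linear": [-5, 0, -50], "delta_rot": [0, 0, 0]}
    - {"grip": -1, "linear": [-5, 0, -90], "delta_rot": [0, 0, 0]}
    - {"grip": -1, "linear": [-5, 0, -130], "delta_rot": [0, 0, 0]}
    - {"grip": -1, "linear": [-5, 0, -140], "delta_rot": [0, 0, 0]}
    - {"grip": -1, "linear": [-5, 0, -140], "delta_rot": [0, 0, 0]}

```text
time: 6.53
position: [0.5225, 0.3922, 0.2129]
tcp_rot: [0.995, 0.101, 0.004, -0.002]
contact_force: [0.6, -0.1, 0.1]
opening: 0.007
finger_force: 0.0
```

Run:
```python
from h import *
import cv2
im=robot.camera("scene"); print(robot.read_state()["contact_force"])
cv2.imwrite("pics/c4.png",cv2.resize(im[185:285,265:375],None,fx=5,fy=5,interpolation=2))
```

```text
[-0.00931194  0.68071367  0.04174609]
```

View pics/c4.png

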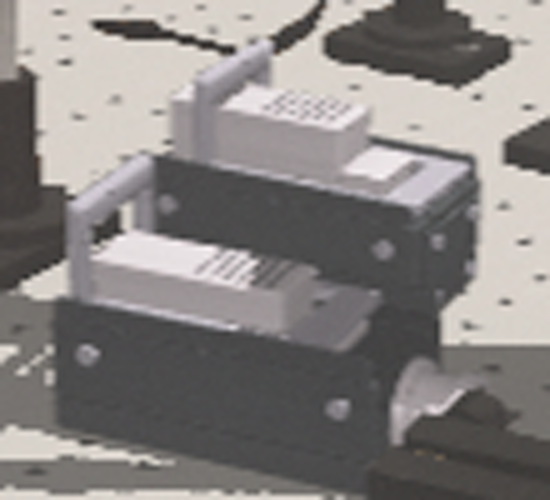

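The plunger stays down with the keeper at its far end (bar at crop (68–92, 200)). The other shutter is untouched and the arm is clear.

```bash
python3 -c "
from cell import robot
print(robot.finish_job())"
```

```text
the job is handed in; nothing more can be done
None
```

The job is handed in: the last picture shows the tube shutter's plunger held down by its keeper at the far end, the other shutter untouched and the arm clear; no verdict was returned.

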